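# Lock a print block up with the spacer that fits

### The arm

A 7-joint arm with a two-finger parallel gripper is mounted at the origin on a cart in front of the work surface, level with it; the furniture and walls round the work are solid. World frame = base frame: x ahead of the robot, y to its left, z up, the work surface at z = 0. Lengths are in m, angles in rad, forces in N, time in s.
With the tool pointing down it reaches from about 0.425 to 0.875 m from the base axis. Payload 8.4 kg.
Tool frame: the origin (TCP) lies at the very end of the fingers, on their centre line; the grasp point (between the pads) lies 19 mm behind it; x points along the fingers, z is the direction in which the jaws open and shut, and the axes are right-handed (so a half turn about x gives the same grasp; the last joint's range is limited). The gripper opens to 87 mm and grips with 3 to 60 N. Pads are 19 mm wide; open, the fingers measure 117 mm over their backs; the gripper's body (75 mm by 190 mm) begins 51 mm behind the grasp point.
Start: joints at [1.236, 0.333, 0.04, 1.465, -0.013, 1.343, -0.059], TCP at [0.152, -0.632, 0.223] pointing down, gripper open.
Joint ranges: [-2.58, 2.58], [-0.38, 2.09], [-1.3, 1.39], [0.25, 2.4], [-1.5, 4.64], [0.08, 2.09], [-2.65, 2.65]. Speed limits (rad/s): [2.22, 2.22, 2.79, 2.79, 3.14, 3.14, 3.14].

### API

Orientations are given as a 3x3 rotation matrix whose columns are the frame's x, y, z axes.
In Python, from bench import telemetry, imaging, job gives the robot as it stands.
- The arm moves only by the tool servo_tool, never from a script. Its argument "steps" is one flat list of numbers, 7 for each row, row after row: the turn, a rotation vector about the tool's x, y, z normalised to -1 to 1, where 1 is 180 degrees, then the shift along the tool's x, y, z normalised to -1 to 1, where 1 is 0.4 m, then the gripper command: -1 is fully open, 1 is shut, values between are in proportion. A call has exactly 8 rows; each row shifts and turns the commanded pose from where the row before left it, along the tool's axes as they then stand; what a row does not reach is not made up. A row lasts 1/12 s, in which the tool goes at most 41.7 mm and 7.16 degrees, less where a joint would pass 70% of its speed; a pose out of reach is approached as far as the arm can. A call with a number of a shift or a turn outside -1 to 1 is refused whole. A call with a gripper value outside its range is refused whole. The fingers move at their own pace and stop on an object; the grip force is fixed at half the most. Time passes only in rows, so rows that do not move let the fingers close, or fill a call up. It gives the time, the measured TCP pose, the force and the opening at its end, in the units of the state.
- telemetry.sense(): the state, without advancing time (a new reading comes with each control period).
- imaging.capture(name): name is "side" or "top" or "wrist"; returns a dict with "img" (420x560x3 uint8, red, green, blue), "mtx" (3x3 intrinsics, pixels), "position" and "orientation" of the camera in the world. Camera axes: x right, y up, looking along -z (the intrinsics and any distortion apply to the point x, -y, -z); pixel columns grow to the right and rows downward; lengths in m; the calibration is good to about 2 mm. A picture is of the moment at which its call begins. There is no depth.
- job.job_done(): hands the job in, once; it reports no verdict.
The state is a dict: "clock": time; "qpos": joint angles; "joint_velocities": joint speeds; "joint_efforts": joint torques, N m; "position": TCP position; "eef_rot": TCP orientation; "wrist_force": force on the tool from outside, world axes, zero at the start; "moment": the same for the moment, N m; "grip_width": finger opening in m.
Only numpy, scipy, OpenCV 4.12 (cv2) and the standard library are available. Lean on these libraries where they do the work, as an engineer would, in place of code of your own. Each camera call takes 0.05 s, during which the arm holds its last target.

### The job

A lino block lies in the steel lock-up frame. Of the three wooden spacers pick the one that fills the gap between the block and the frame's sliding jaw, lay it flat in the gap without dropping it, then push the jaw by its black handle against the spacer until block and spacer are held with no play. Leave the other two spacers, the spare block and everything else where they are.

Things in the scene. Friction and masses are not known exactly. Their poses are not given: they have to be found in the camera images.
- lockup_frame: Open steel frame fixed on the worktop, no floor. Origin at worktop height on its middle line. Own y runs along it: inner face of the fixed end (20 mm high) at y = +130 mm; side rails (14 mm high) with inner faces at x = -68 and +68 mm; end bar (16 mm high) from y = -50 to -65 mm. What lies in it stands on the worktop. Block width + fitting spacer width = 128 mm along y.
- jaw (a joint): Travel (m) of the sliding jaw, 20 mm high, 120 mm wide in frame x. Its face is at frame y = -6 mm at 0 (fully open) and moves to +y as it grows and closes; stop at 0.012. Starts at 0 to 0.003; the right block and spacer are clamped at about 0.008. Rubs lightly (1.5 N) and stays where it is left.
- jaw_handle (a point): Point to grip on the jaw's upright black handle, fixed to the jaw outside the frame's end bar: a plate 56 mm wide (own x) x 14 mm thick (own y) from 4 to 60 mm above the worktop; this point is on its centre plane, 44 mm up. Axes parallel to the frame's; pushing it to +y closes the jaw.
- spacer_narrow_center (a point): Wooden spacer 24 mm wide, else like the other two: foot 124 mm long (own x), 24 mm wide (own y), 22 mm high; on its middle an upright grip rib 70 mm long (x), 18 mm thick (y), from 22 to 62 mm up. 0.08 to 0.17 kg. Stands loose on the worktop, rib up. Point at its centre, 31 mm above its underside.
- spacer_medium_center (a point): Wooden spacer 36 mm wide, else like the other two: foot 124 mm long (own x), 36 mm wide (own y), 22 mm high; on its middle an upright grip rib 70 mm long (x), 18 mm thick (y), from 22 to 62 mm up. 0.08 to 0.17 kg. Stands loose on the worktop, rib up. Point at its centre, 31 mm above its underside.
- spacer_wide_center (a point): Wooden spacer 48 mm wide, else like the other two: foot 124 mm long (own x), 48 mm wide (own y), 22 mm high; on its middle an upright grip rib 70 mm long (x), 18 mm thick (y), from 22 to 62 mm up. 0.08 to 0.17 kg. Stands loose on the worktop, rib up. Point at its centre, 31 mm above its underside.
- block_large_center (a point): Lino printing block, wood with a dark carved face, 124 mm long (own x), 104 mm wide (own y), 22 mm high, 0.3 kg, face up on the worktop. Point at its centre, 11 mm up. Which block is used varies: one lies in the frame, its +y edge within 1 mm of the fixed end; the other is spare, on the bench past the frame's handle end.
- block_small_center (a point): Lino printing block, wood with a dark carved face, 124 mm long (own x), 80 mm wide (own y), 22 mm high, 0.3 kg, face up on the worktop. Point at its centre, 11 mm up. Which block is used varies: one lies in the frame, its +y edge within 1 mm of the fixed end; the other is spare, on the bench past the frame's handle end.
- spacer_narrow: The 24 mm wide spacer; origin at the centre of its underside, axes as its centre point.
- spacer_wide: The 48 mm wide spacer; origin at the centre of its underside, axes as its centre point.
- baren: Bystander: round black baren with a wooden strap handle, 100 mm across, 40 mm high; origin under its centre.
- brayer: Bystander: small ink roller with a wooden handle, 161x136x64 mm; origin under its centre.
- gouge: Bystander: lino gouge with a blue mushroom handle, 108x25x19 mm; origin under its centre.
- tape: Bystander: roll of masking tape lying flat, 104 mm across, 25 mm high; origin under its centre.

How it is judged:
At the end, for the whole second after the job is handed in: The fitting spacer (24 mm for the 104 mm block, 48 mm for the 80 mm one) lies flat (3 mm, 0.06 rad) between block and jaw, within 12 mm across and 5 mm along the frame of its place, the block within 4 mm; the jaw has travelled over 6 mm, so under 2 mm of play; all at rest (((y of block_large_center in the frame of lockup_frame between 0.074 and 0.082 m and x of block_large_center in the frame of lockup_frame between -0.012 and 0.012 m and height (world z) of block_large_center below 0.014 m and y of spacer_narrow_center in the frame of lockup_frame between 0.009 and 0.019 m and x of spacer_narrow_center in the frame of lockup_frame between -0.012 and 0.012 m and height (world z) of spacer_narrow_center below 0.034 m and angle between spacer_narrow_center's own z axis and vertical below 0.06 rad and linear speed of spacer_narrow below 0.02 m/s) or (y of block_small_center in the frame of lockup_frame between 0.086 and 0.094 m and x of block_small_center in the frame of lockup_frame between -0.012 and 0.012 m and height (world z) of block_small_center below 0.014 m and y of spacer_wide_center in the frame of lockup_frame between 0.021 and 0.031 m and x of spacer_wide_center in the frame of lockup_frame between -0.012 and 0.012 m and height (world z) of spacer_wide_center below 0.034 m and angle between spacer_wide_center's own z axis and vertical below 0.06 rad and linear speed of spacer_wide below 0.02 m/s)) and value of joint jaw above 0.006 m and velocity of joint jaw below 0.01 m/s); the robot touches nothing.
It fails at once if a spacer that does not fit, or the spare block, is moved more than 30 mm (distance of spacer_medium_center from where it was at the start of the episode above 0.03 m or (y of block_large_center in the frame of lockup_frame above 0 m and distance of spacer_wide_center from where it was at the start of the episode above 0.03 m) or (y of block_small_center in the frame of lockup_frame above 0 m and distance of spacer_narrow_center from where it was at the start of the episode above 0.03 m) or (not (y of block_large_center in the frame of lockup_frame above 0 m) and distance of block_large_center from where it was at the start of the episode above 0.03 m) or (not (y of block_small_center in the frame of lockup_frame above 0 m) and distance of block_small_center from where it was at the start of the episode above 0.03 m)).
It fails at once if the baren, brayer, gouge or tape is moved more than 30 mm (distance of any of baren, brayer, gouge, tape from where it was at the start of the episode above 0.03 m).
It fails at once if a spacer is dropped: it falls free from more than about 15 mm up ((height (world z) of spacer_narrow_center above 0.041 m and linear speed of spacer_narrow above 0.3 m/s and contact force between the fingers and spacer_narrow below 0.01 N) or (height (world z) of spacer_wide_center above 0.041 m and linear speed of spacer_wide above 0.3 m/s and contact force between the fingers and spacer_wide below 0.01 N)).
It also fails if it takes over 53 s, if anything falls off the work surface, if the arm or the gripper's body presses on something with over 40 N, if the wrist force passes 120 N, or if a joint passes its speed limit or range.

## Working session

There is one attempt and no reset: what is moved stays moved. The work goes in short steps, Python scripts to look and compute and a tool call to move; the robot and the scene stay as the last step left them, time stands still between calls to the robot, and variables do not carry over. Pictures are saved under pics/ and viewed, and the job is handed in when it is done.

Besides the shell and the picture viewer there is one more tool, called after ">>>" as name(argument=value, ...) on one line, values as JSON. servo_tool: Moves the arm, as the interface text tells. Scaled input: -1 to 1 covers 0.4 m each way for a shift and 180 degrees each way for a turn. Its arguments: {"type":"object","properties":{"steps":{"type":"array"}},"required":["steps"]}

```bash
mkdir -p pics; ls; python3 - <<'E'
from bench import telemetry, imaging, job
import cv2,numpy as np,pickle
np.set_printoptions(precision=4,suppress=True)
s=telemetry.sense()
for k in s: print(k,np.array(s[k]))
for n in ["top","side","wrist"]:
    c=imaging.capture(n); pickle.dump(c,open(f"pics/{n}0.pkl","wb"))
    cv2.imwrite(f"pics/{n}0.png",c["img"][:,:,::-1]); print(n,[k for k in c]); print(c["mtx"],c["position"],c["orientation"])
E
```

```text
pics
clock 0.0
qpos [ 1.2358  0.3339  0.0399  1.4663 -0.0134  1.3433 -0.0585]
joint_velocities [ 0.0019  0.0015 -0.002   0.0004  0.0002 -0.0014  0.0003]
joint_efforts [  0.0001 -65.6358   1.3349 -40.3798  -0.0599   0.045    0.0001]
position [ 0.1517 -0.6316  0.2217]
eef_rot [[-0.0005  0.9723  0.2336]
 [ 0.0015  0.2336 -0.9723]
 [-1.     -0.0001 -0.0016]]
wrist_force [ 0.2203 -0.2468  0.3317]
moment [0.0454 0.0048 0.0047]
grip_width 0.08653400000908715
top ['img', 'mtx', 'position', 'orientation']
[[476.34     0.     283.0291]
 [  0.     476.34   204.2681]
 [  0.       0.       1.    ]] [0.446  0.0858 1.5212] [[ 0.0065  0.9957 -0.0925]
 [-0.9999  0.0056 -0.0106]
 [-0.01    0.0925  0.9957]]
side ['img', 'mtx', 'position', 'orientation']
[[453.5745   0.     285.2501]
 [  0.     453.5745 209.0578]
 [  0.       0.       1.    ]] [0.2314 0.7063 1.2088] [[-0.8652  0.4283 -0.2607]
 [-0.5014 -0.7381  0.4514]
 [ 0.0009  0.5213  0.8534]]
wrist ['img', 'mtx', 'position', 'orientation']
[[369.573    0.     278.0324]
 [  0.     369.573  208.219 ]
 [  0.       0.       1.    ]] [ 0.2222 -0.6138  0.3838] [[ 0.2335  0.9382  0.2554]
 [-0.9724  0.2258  0.0595]
 [-0.0019 -0.2623  0.965 ]]
```

View pics/top0.png

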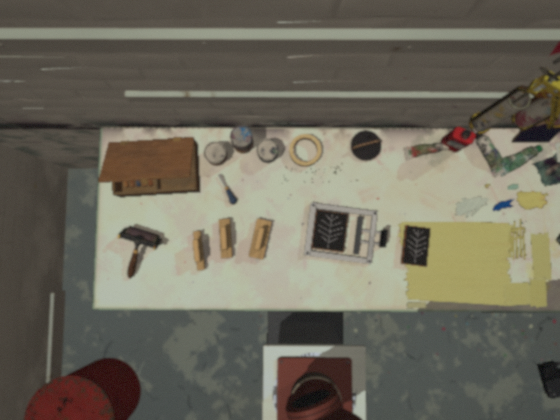

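View pics/side0.png

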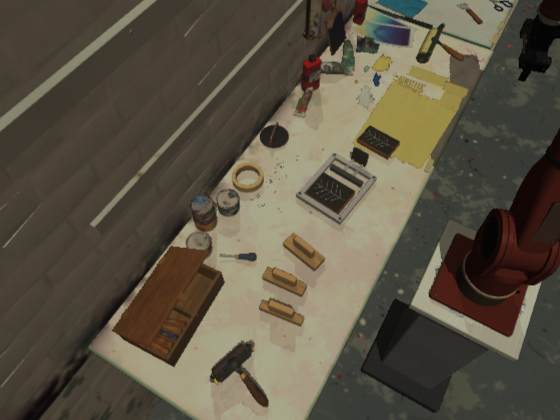

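View pics/wrist0.png

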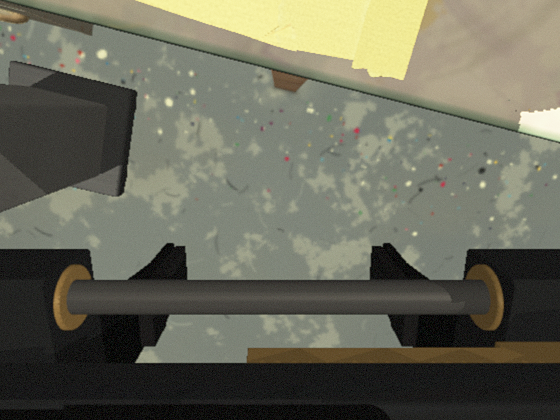

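```bash
python3 - <<'E'
import cv2
a=cv2.imread("pics/top0.png"); 
cv2.imwrite("pics/t_fr.png",cv2.resize(a[190:280,295:445],None,fx=5,fy=5,interpolation=cv2.INTER_CUBIC))
cv2.imwrite("pics/t_sp.png",cv2.resize(a[200:290,110:280],None,fx=4.5,fy=4.5,interpolation=cv2.INTER_CUBIC))
a=cv2.imread("pics/side0.png"); 
cv2.imwrite("pics/s_fr.png",cv2.resize(a[115:225,285:415],None,fx=5,fy=5,interpolation=cv2.INTER_CUBIC))
cv2.imwrite("pics/s_sp.png",cv2.resize(a[225:335,245:345],None,fx=5,fy=5,interpolation=cv2.INTER_CUBIC))
E
```

```text
(no output)
```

View pics/t_fr.png

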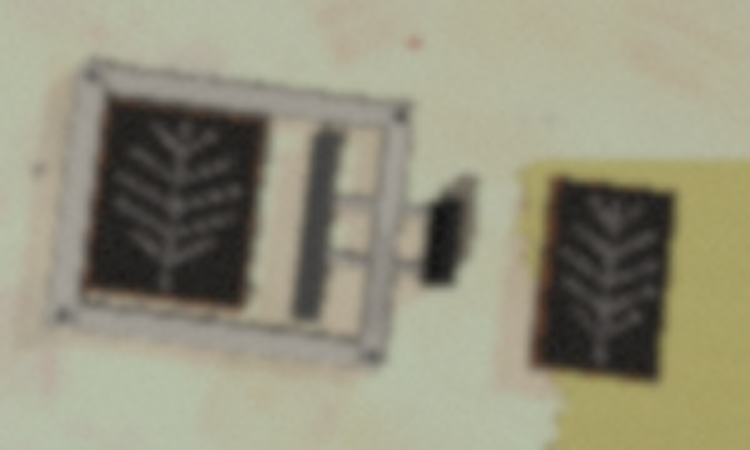

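View pics/t_sp.png

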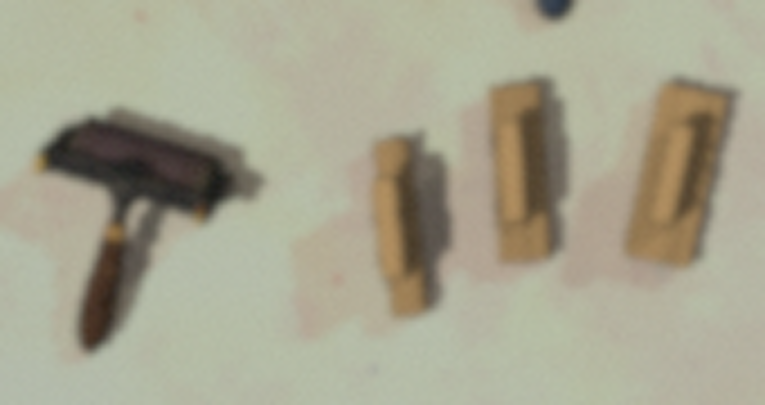

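View pics/s_fr.png

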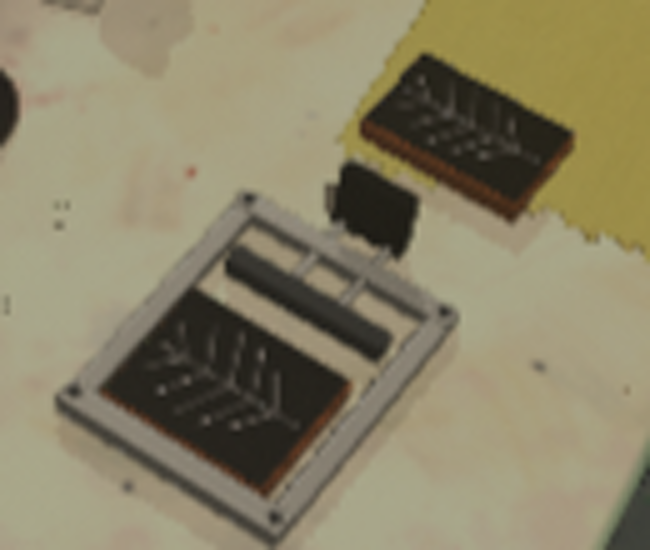

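View pics/s_sp.png

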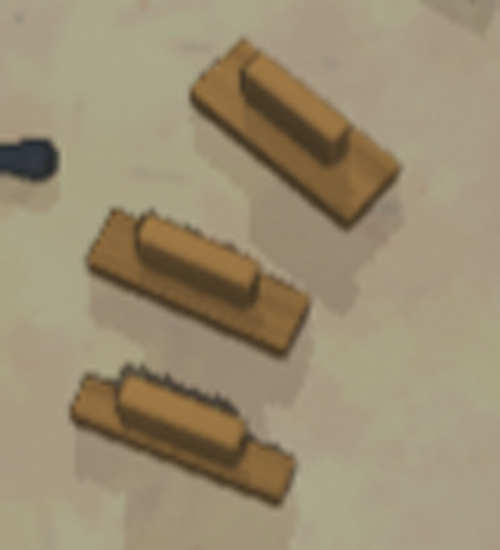

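```bash
cat > h.py <<'E'
import numpy as np,cv2,pickle
from scipy.optimize import least_squares
np.set_printoptions(precision=4,suppress=True)
def proj(c,P):
    R=np.array(c["orientation"]);p=(np.atleast_2d(P)-np.array(c["position"]))@R
    x=p*np.array([1,-1,-1]); u=x@np.array(c["mtx"]).T
    return u[:,:2]/u[:,2:]
def ray(c,uv,z):
    R=np.array(c["orientation"]);d=np.linalg.inv(c["mtx"])@np.array([uv[0],uv[1],1.]);d=R@(d*np.array([1,-1,-1]))
    o=np.array(c["position"]);return o+d*(z-o[2])/d[2]
def pts(pose,L):
    x,y,a=pose;L=np.array(L,float);ca,sa=np.cos(a),np.sin(a)
    return np.c_[x+ca*L[:,0]-sa*L[:,1],y+sa*L[:,0]+ca*L[:,1],L[:,2]]
def fit(obs,x0):  # obs list (cam, local pts, uv)
    f=lambda p:np.concatenate([(proj(c,pts(p,L))-np.array(uv)).ravel() for c,L,uv in obs])
    r=least_squares(f,x0,loss='soft_l1');return r.x,f(r.x).reshape(-1,2)
def crop(off,s,uv): return (np.array(uv,float)+.5)/s-.5+np.array(off)
E
python3 - <<'E'
from h import *
t=pickle.load(open("pics/top0.pkl","rb"));s=pickle.load(open("pics/side0.pkl","rb"))
T=lambda a:crop((295,190),5,a);S=lambda a:crop((285,115),5,a)
# block local: +x? frame x: y=+y world => x=+x world (image up)
bl=[(62,52,22),(62,-52,22),(-62,-52,22),(-62,52,22)];bl=np.array(bl)/1e3
tb=T([(105,98),(270,120),(243,305),(85,288)])
sb=S([(100,388),(192,290),(350,382),(265,492)])
print([ray(t,u,.022) for u in tb]);print([ray(s,u,.022) for u in sb])
for obs in ([(t,bl,tb)],[(s,bl,sb)],[(t,bl,tb),(s,bl,sb)]):
    p,r=fit(obs,[.5,.1,0]);print("block",p,abs(r).max())
b2=np.array([(62,40,22),(62,-40,22),(-62,-40,22),(-62,40,22)])/1e3
p,r=fit([(t,b2,T([(555,178),(675,192),(658,380),(535,365)]))],[.5,-.2,0]);print("spare",p,abs(r).max())
T=lambda a:crop((110,200),4.5,a)
n=np.array([(62,12,22),(62,-12,22),(-62,-12,22),(-62,12,22),(35,9,62),(35,-9,62),(-35,-9,62),(-35,9,62)])/1e3
tn=T([(375,142),(410,138),(432,308),(395,315),(373,180),(402,178),(412,270),(383,277)])
S=lambda a:crop((245,225),5,a)
sn=S([(72,405),(88,375),(295,460),(280,495)])
p,r=fit([(t,n,tn)],[.5,.5,0]);print("narrow",p,r)
p,r=fit([(s,n[:4],sn)],[.5,.5,0]);print("narrow side",p,r)
E
```

```text
[array([ 0.5701, -0.0012,  0.022 ]), array([ 0.5568, -0.1051,  0.022 ]), array([ 0.4406, -0.0875,  0.022 ]), array([0.4506, 0.0113, 0.022 ])]
[array([ 0.5726, -0.0056,  0.022 ]), array([ 0.5578, -0.1018,  0.022 ]), array([ 0.4388, -0.0884,  0.022 ]), array([0.4488, 0.0105, 0.022 ])]
block [ 0.5044 -0.0456 -0.124 ] 1.3640654587942436
block [ 0.5045 -0.0468 -0.121 ] 1.1404992282118656
block [ 0.5044 -0.0461 -0.1211] 1.3105710516761633
spare [ 0.4588 -0.3143 -0.1193] 1.2104323110579287
narrow [0.4402 0.3639 0.1419] [[ 0.1499 -0.4607]
 [-0.0772 -0.6037]
 [-0.2504  0.9382]
 [ 0.3628  0.4243]
 [ 0.0145 -0.78  ]
 [-0.6025 -1.1323]
 [-0.1046  1.2279]
 [ 0.4864  0.4734]]
narrow side [0.4419 0.3631 0.1121] [[-0.5682  0.5802]
 [ 0.0004 -1.1701]
 [ 0.4946 -0.3945]
 [ 0.0442  0.6915]]
```

>>> servo_tool(steps=[0.034,0,0,0,0,0,-0.15,0,0,0,0,0.072,-0.066,-0.15,0,0,0,0,0.072,-0.066,-0.15,0,0,0,0,0.072,-0.066,-0.15,0,0,0,0,0.072,-0.066,-0.15,0,0,0,0,0.072,-0.066,-0.15,0,0,0,0,0.072,-0.066,-0.15,0,0,0,0,0.072,-0.066,-0.15])

```text
clock: 0.82
position: [0.3288, -0.4211, 0.2225]
eef_rot: [[-0.0, 0.992, 0.129], [-0.0, 0.129, -0.992], [-1.0, -0.0, 0.0]]
wrist_force: [1.0, -1.1, -0.6]
grip_width: 0.051
```

>>> servo_tool(steps=[0,0,0,0,0.072,-0.066,-0.15,0,0,0,0,0.072,-0.066,-0.15,0,0,0,0,0.072,-0.066,-0.15,0,0,0,0,0.072,-0.066,-0.15,0,0,0,0,0.072,-0.066,-0.15,0,0,0,0,0.072,-0.066,-0.15,0,0,0,0,0.072,-0.066,-0.15,0,0,0,0,0.072,-0.066,-0.15])

```text
clock: 1.48
position: [0.5301, -0.1821, 0.2225]
eef_rot: [[-0.0, 0.992, 0.128], [-0.0, 0.128, -0.992], [-1.0, -0.0, 0.0]]
wrist_force: [0.5, -1.1, -0.5]
grip_width: 0.0501
```

```bash
cat > cap.py <<'E'
import sys,pickle,cv2
from bench import imaging,telemetry
n,tag=sys.argv[1:3]
c=imaging.capture(n); c["state"]=telemetry.sense(); pickle.dump(c,open(f"pics/{tag}.pkl","wb"))
cv2.imwrite(f"pics/{tag}.png",cv2.resize(c["img"][:,:,::-1],None,fx=1.4,fy=1.4,interpolation=cv2.INTER_CUBIC)); print(c["state"]["position"],c["state"]["clock"],c["state"]["grip_width"],c["state"]["wrist_force"],c["state"]["qpos"])
E
python3 cap.py wrist w1
```

```text
[ 0.53466678 -0.17374853  0.22251223] 1.5333 0.049909364223107766 [2.02887856 7.43735559 0.09452548] [ 0.57476042  0.17938397 -0.38044199  1.66715589  0.06418276  1.30639908
 -1.25019679]
```

View pics/w1.png

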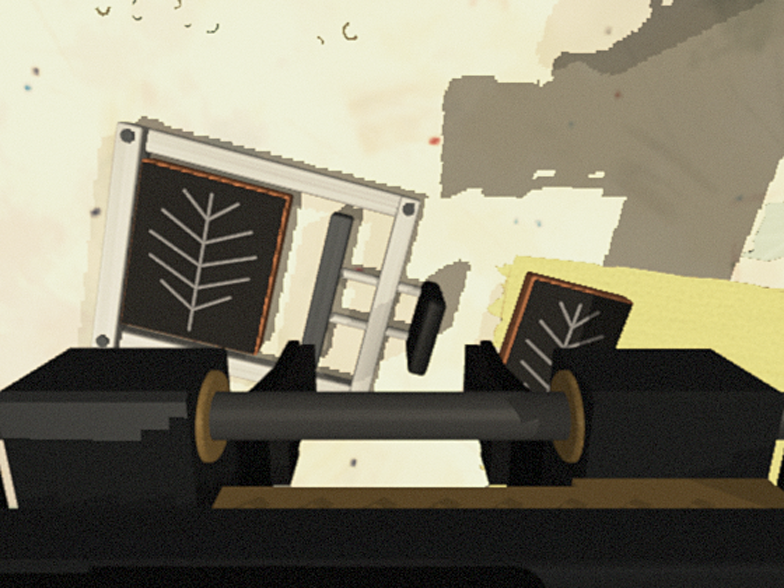

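>>> servo_tool(steps=[0,0,0,0,-0.013,-0.084,-0.15,0,0,0,0,-0.013,-0.084,-0.15,0,0,0,0,-0.013,-0.084,-0.15,0,0,0,0,-0.013,-0.084,-0.15,0,0,0,0,-0.013,-0.084,-0.15,0,0,0,0,-0.013,-0.084,-0.15,0,0,0,0,-0.013,-0.084,-0.15,0,0,0,0,-0.013,-0.084,-0.15])

```text
clock: 2.2
position: [0.4526, 0.0787, 0.2225]
eef_rot: [[0.0, 0.992, 0.128], [-0.0, 0.128, -0.992], [-1.0, 0.0, 0.0]]
wrist_force: [1.3, -0.1, -0.1]
grip_width: 0.0497
```

>>> servo_tool(steps=[0,0,0,0,-0.013,-0.084,-0.15,0,0,0,0,-0.013,-0.084,-0.15,0,0,0,0,-0.013,-0.084,-0.15,0,0,0,0,-0.013,-0.084,-0.15,0,0,0,0,-0.013,-0.084,-0.15,0,0,0,0,-0.013,-0.084,-0.15,0,0,0,0,-0.013,-0.084,-0.15,0,0,0,0,0,0,-0.15])

```text
clock: 2.87
position: [0.3839, 0.3122, 0.223]
eef_rot: [[-0.0, 0.991, 0.136], [0.003, 0.136, -0.991], [-1.0, 0.0, -0.003]]
wrist_force: [-1.1, -0.3, -0.1]
grip_width: 0.05
```

>>> servo_tool(steps=[0,0,0,0,0,0,-0.15,0,0,0,0,0,0,-0.15,0,0,0,0,0,0,-0.15,0,0,0,0,0,0,-0.15,0,0,0,0,0,0,-0.15,0,0,0,0,0,0,-0.15,0,0,0,0,0,0,-0.15,0,0,0,0,0,0,-0.15])

```text
clock: 3.53
position: [0.3873, 0.3059, 0.2226]
eef_rot: [[0.0, 0.992, 0.128], [0.0, 0.128, -0.992], [-1.0, 0.0, 0.0]]
wrist_force: [0.0, -0.1, -0.4]
grip_width: 0.0497
```

```bash
python3 cap.py wrist w2
```

```text
[0.38725284 0.30593207 0.22263049] 3.5833 0.05007789096718097 [-0.53456676 -0.21001757  0.73205856] [ 0.08418531  0.07392622 -0.86813638  1.79945555  0.05869175  1.2946485
 -2.24069508]
```

View pics/w2.png

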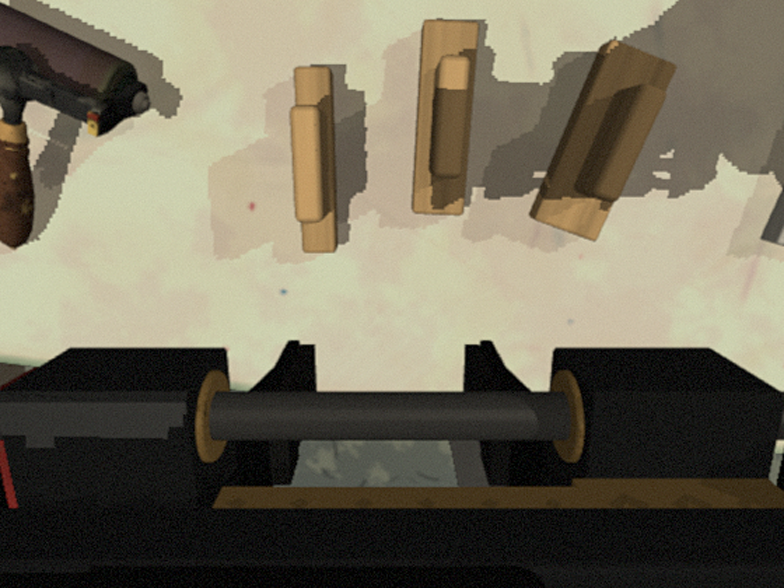

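```bash
python3 - <<'E'
import cv2
a=cv2.imread("pics/w2.png"); 
cv2.imwrite("pics/w2c.png",cv2.resize(a[50:270,240:400],None,fx=2.7,fy=2.7))
E
```

```text
(no output)
```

View pics/w2c.png

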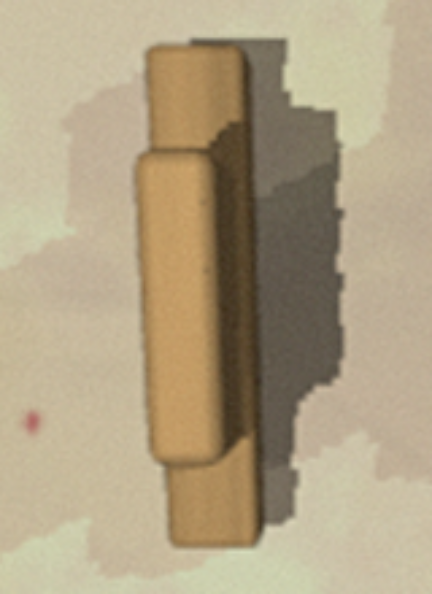

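```bash
python3 - <<'E'
from h import *
w=pickle.load(open("pics/w2.pkl","rb"))
T=lambda a:crop((0,0),1.4,a)
n=np.array([(62,12,22),(62,-12,22),(-62,-12,22),(-62,12,22),(35,9,62),(35,-9,62),(-35,-9,62),(-35,9,62)])/1e3
uv=T([(294,68),(330,66),(336,251),(303,251),(291,105),(319,105),(323,222),(296,222)])
for k in (slice(0,8),slice(0,4),slice(4,8)):
    p,r=fit([(w,n[k],uv[k])],[.44,.364,.13]);print(p);print(r*1.4)
print(w["state"]["position"],w["state"]["eef_rot"])
E
```

```text
[0.4445 0.3649 0.1316]
[[-0.2468 -2.5404]
 [ 0.704  -0.6727]
 [ 0.4491  2.3245]
 [-0.2434  2.4286]
 [-1.9448 -0.891 ]
 [ 0.6371 -0.9974]
 [ 0.9682  0.9483]
 [-0.876   1.0397]]
[0.4446 0.3651 0.1327]
[[-0.5158 -2.6705]
 [ 0.4359 -0.8446]
 [ 0.3869  2.1809]
 [-0.3063  2.3197]]
[0.4445 0.3648 0.1262]
[[-1.3239 -0.9065]
 [ 1.2643 -0.8357]
 [ 0.9462  1.0925]
 [-0.9035  1.0262]]
[0.3873 0.3059 0.2226] [[ 0.0001  0.9917  0.1284]
 [ 0.      0.1284 -0.9917]
 [-1.      0.0001 -0.    ]]
```

>>> servo_tool(steps=[0,0,0,0,0.0268,-0.0214,-0.15,0,0,0,0,0.0268,-0.0214,-0.15,0,0,0,0,0.0268,-0.0214,-0.15,0,0,0,0,0.0268,-0.0214,-0.15,0,0,0,0,0.0268,-0.0214,-0.15,0,0,0,0,0.0268,-0.0214,-0.15,0,0,0,0.08,0,0,-0.15,0,0,0,0.08,0,0,-0.15])

```text
clock: 4.25
position: [0.4455, 0.3669, 0.159]
eef_rot: [[0.002, 0.992, 0.129], [0.003, 0.129, -0.992], [-1.0, 0.003, -0.003]]
wrist_force: [0.5, -0.4, -0.2]
grip_width: 0.0498
```

>>> servo_tool(steps=[0,0,0,0.08,0,0,-0.15,0,0,0,0,0,0,-0.15,0,0,0,0,0,0,-0.15,0,0,0,0,0,0,-0.15,0,0,0,0,0,0,-0.15,0,0,0,0,0,0,-0.15,0,0,0,0,0,0,-0.15,0,0,0,0,0,0,-0.15])

```text
clock: 4.92
position: [0.4448, 0.3655, 0.1275]
eef_rot: [[0.001, 0.992, 0.128], [0.001, 0.128, -0.992], [-1.0, 0.001, -0.0]]
wrist_force: [-0.1, 0.8, 0.5]
grip_width: 0.0499
```

```bash
python3 cap.py wrist w3
```

```text
[0.44461312 0.3653993  0.12725202] 4.9667 0.05006905372452313 [-0.05773442  0.11743331  0.36439254] [-0.07441422  0.36850331 -0.83606599  1.7353595   0.29521413  1.16818719
 -2.43619459]
```

View pics/w3.png

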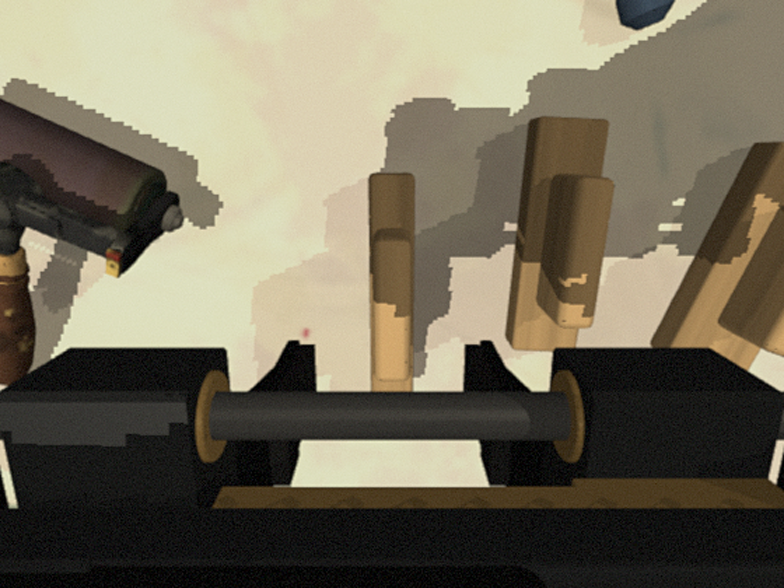

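>>> servo_tool(steps=[0,0,0,0.04,0,0,-0.15,0,0,0,0.04,0,0,-0.15,0,0,0,0.04,0,0,-0.15,0,0,0,0.04,0,0,-0.15,0,0,0,0.04,0,0,-0.15,0,0,0,0.038,0,0,-0.15,0,0,0,0,0,0,-0.15,0,0,0,0,0,0,-0.15])

```text
clock: 5.63
position: [0.444, 0.3651, 0.0312]
eef_rot: [[-0.001, 0.992, 0.129], [-0.001, 0.129, -0.992], [-1.0, -0.001, 0.0]]
wrist_force: [-0.6, 0.5, 0.6]
grip_width: 0.0502
```

>>> servo_tool(steps=[0,0,0,0,0,0,-0.15,0,0,0,0,0,0,0,0,0,0,0,0,0,0.2,0,0,0,0,0,0,0.4,0,0,0,0,0,0,0.6,0,0,0,0,0,0,0.8,0,0,0,0,0,0,1,0,0,0,0,0,0,1])

```text
clock: 6.3
position: [0.4444, 0.3652, 0.0314]
eef_rot: [[0.0, 0.992, 0.129], [0.0, 0.129, -0.992], [-1.0, 0.0, -0.0]]
wrist_force: [1.4, -0.3, 0.6]
grip_width: 0.0182
```

>>> servo_tool(steps=[0,0,0,0,0,0,1,0,0,0,0,0,0,1,0,0,0,0,0,0,1,0,0,0,0,0,0,1,0,0,0,0,0,0,1,0,0,0,0,0,0,1,0,0,0,0,0,0,1,0,0,0,0,0,0,1])

```text
clock: 6.97
position: [0.4444, 0.3652, 0.0314]
eef_rot: [[0.0, 0.992, 0.129], [-0.0, 0.129, -0.992], [-1.0, 0.0, 0.0]]
wrist_force: [-0.0, -0.4, 2.7]
grip_width: 0.0179
```

>>> servo_tool(steps=[0,0,0,-0.02,0,0,1,0,0,0,-0.05,0,0,1,0,0,0,-0.06,0,0,1,0,0,0,-0.06,0,0,1,0,0,0,-0.06,0,0,1,0,0,0,-0.06,0,0,1,0,0,0,-0.06,0,0,1,0,0,0,-0.05,0,0,1])

```text
clock: 7.63
position: [0.4442, 0.3657, 0.2016]
eef_rot: [[0.001, 0.992, 0.129], [0.001, 0.129, -0.992], [-1.0, 0.001, -0.001]]
wrist_force: [0.1, -0.8, -0.6]
grip_width: 0.0176
```

>>> servo_tool(steps=[0,0,0,0,0.006,0.04,1,0,0,0,0,0.007,0.08,1,0,0,0,0,0.007,0.09,1,0,0,0,0,0.007,0.09,1,0,0,0,0,0.007,0.09,1,0,0,0,0,0.007,0.09,1,0,0,0,0,0.007,0.09,1,0,0,0,0,0.007,0.09,1])

```text
clock: 8.3
position: [0.5, 0.1048, 0.1999]
eef_rot: [[0.001, 0.992, 0.129], [0.0, 0.129, -0.992], [-1.0, 0.001, 0.0]]
wrist_force: [0.6, 0.2, -1.0]
grip_width: 0.0178
```

>>> servo_tool(steps=[0.01,0,0,0,-0.022,0.06,1,0.01,0,0,0,-0.022,0.06,1,0.01,0,0,0,-0.022,0.06,1,0.01,0,0,0,-0.022,0.06,1,0.01,0,0,0,-0.022,0.06,1,0.01,0,0,0,-0.022,0.05,1,0.01,0,0,0,-0.022,0.04,1,0.01,0,0,0,-0.02,0.02,1])

```text
clock: 8.97
position: [0.4355, -0.0604, 0.1995]
eef_rot: [[0.0, 0.992, -0.126], [-0.0, -0.126, -0.992], [-1.0, 0.0, 0.0]]
wrist_force: [1.0, -0.3, -1.7]
grip_width: 0.0177
```

>>> servo_tool(steps=[0,0,0,0,0,0,1,0,0,0,0,0,0,1,0,0,0,0,0,0,1,0,0,0,0,0,0,1,0,0,0,0,0,0,1,0,0,0,0,0,0,1,0,0,0,0,0,0,1,0,0,0,0,0,0,1])

```text
clock: 9.63
position: [0.4365, -0.0584, 0.1993]
eef_rot: [[-0.0, 0.993, -0.122], [0.0, -0.122, -0.993], [-1.0, -0.0, -0.0]]
wrist_force: [-0.1, 0.2, -0.3]
grip_width: 0.0178
```

```bash
python3 cap.py wrist w4
```

```text
[ 0.43642798 -0.05851157  0.1993029 ] 9.6833 0.01798053063556164 [-0.87721621 -0.72719966 -0.59459983] [ 0.6162854  -0.0610594  -0.55394461  1.95248553 -0.0341108   1.24139904
 -1.61863888]
```

View pics/w4.png

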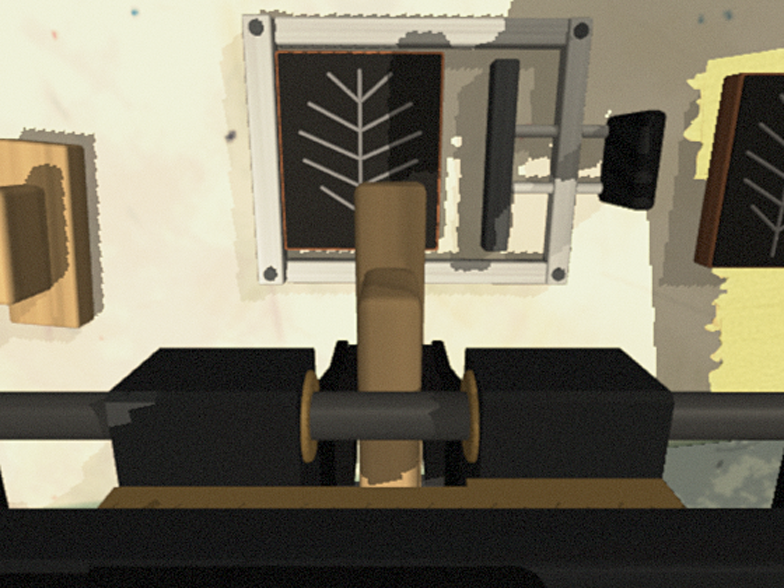

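```bash
python3 - <<'E'
import cv2
a=cv2.imread("pics/w4.png"); 
cv2.imwrite("pics/w4a.png",cv2.resize(a[0:300,235:435],None,fx=2,fy=2))
cv2.imwrite("pics/w4b.png",cv2.resize(a[0:300,425:675],None,fx=2,fy=2))
E
```

```text
(no output)
```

View pics/w4a.png

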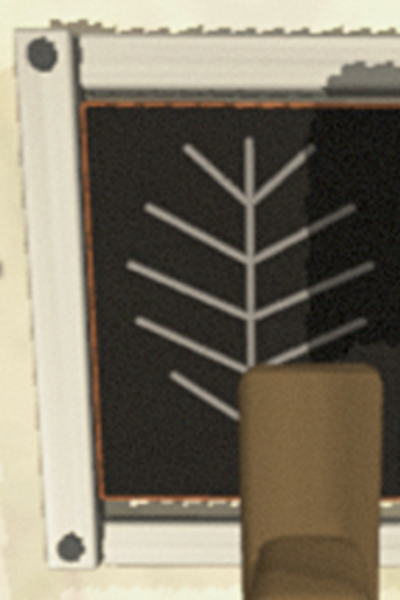

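View pics/w4b.png

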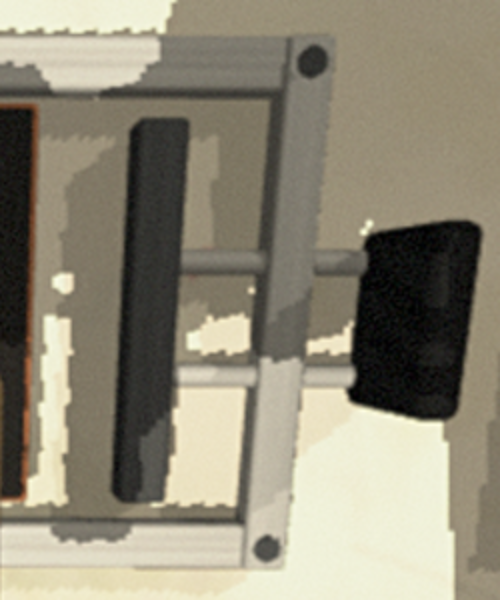

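```bash
python3 - <<'E'
from h import *
w=pickle.load(open("pics/w4.pkl","rb"))
T=lambda a:crop((0,0),1.4,a)
bl=np.array([(62,52,22),(62,-52,22),(-62,-52,22),(-62,52,22)])/1e3
ub=T([(276,51),(444,51.5),(437,250),(286,249)])
p,r=fit([(w,bl,ub)],[.5,-.046,-.122]);print("block",p,(r*1.4).round(1).tolist())
for u in ub: print(ray(w,u,.022))
print("fixed end",[ray(w,u,.020) for u in T([(274,45),(286.5,261)])])
print("rails",[ray(w,u,.014) for u in T([(475,47.5),(475,262)])])
print("endbar outer/inner",[ray(w,u,.016) for u in T([(425+333/2,35/2),(425+285/2,568/2),(425+285/2,97/2),(425+242/2,520/2)])])
a=p[2];
o=p[:2]-.0775*np.array([-np.sin(a),np.cos(a)]);print("origin",o)
img=cv2.resize(w["img"][:,:,::-1],None,fx=1.4,fy=1.4,interpolation=cv2.INTER_CUBIC).copy()
def line(A,B,col):
    q=(proj(w,pts([*o,a],np.array([A,B])/1e3))+.5)*1.4-.5
    cv2.line(img,*[tuple(int(round(v*16)) for v in k) for k in q],col,1,cv2.LINE_AA,4)
line((-68,130,20),(68,130,20),(0,0,255));line((-68,130,14),(-68,-50,14),(0,255,0));line((68,130,14),(68,-50,14),(0,255,0))
for y in (-50,-65):line((-68,y,16),(68,y,16),(255,0,0))
line((-60,-6,20),(60,-6,20),(0,255,255));line((-60,-3,20),(60,-3,20),(255,0,255))
line((-62,130.5-1-104,22),(62,130.5-1-104,22),(0,165,255))
cv2.imwrite("pics/w4o.png",cv2.resize(img[0:300,235:675],None,fx=1.8,fy=1.8))
E
```

```text
block [ 0.5074 -0.0473 -0.1265] [[-2.4, -1.5], [2.0, -1.1], [2.8, 2.8], [-2.3, 3.1]]
[ 0.5745 -0.0048  0.022 ]
[ 0.5619 -0.1054  0.022 ]
[ 0.4415 -0.0893  0.022 ]
[0.4543 0.0103 0.022 ]
fixed end [array([ 0.5784, -0.0038,  0.02  ]), array([0.4459, 0.0118, 0.02  ])]
rails [array([ 0.5631, -0.1255,  0.014 ]), array([ 0.4284, -0.1149,  0.014 ])]
endbar outer/inner [array([ 0.5708, -0.1964,  0.016 ]), array([ 0.4057, -0.1766,  0.016 ]), array([ 0.5553, -0.1814,  0.016 ]), array([ 0.4244, -0.1627,  0.016 ])]
origin [ 0.4976 -0.1241]
```

View pics/w4o.png

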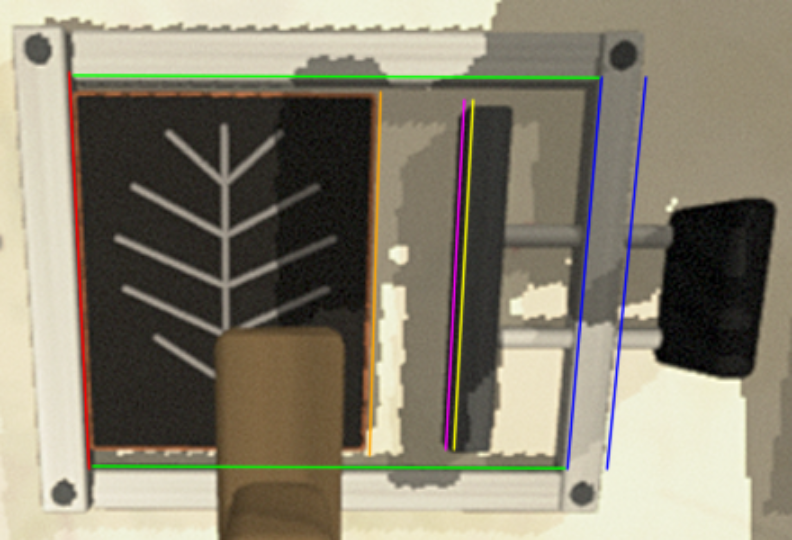

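```bash
python3 - <<'E'
from h import *
w=pickle.load(open("pics/w4.pkl","rb"))
T=lambda a:crop((0,0),1.4,a)
F=np.array([(68,130,20),(-68,130,20),(68,-50,16),(-68,-50,16),(68,-50,14),(68,130,14),(-68,-50,14),(-68,130,14)])/1e3
U=T([(274,45),(286.5,261),(425+285/2,97/2-1.5),(425+242/2,523/2)])
p,r=fit([(w,F[:4],U)],[.4976,-.124,-.1265]);print("frame",p,(r*1.4).round(1).tolist())
a=p[2];R=np.array([[np.cos(a),-np.sin(a)],[np.sin(a),np.cos(a)]])
loc=lambda u,z:((ray(w,u,z)[:2]-p[:2])@R*1e3).round(1)
print("block",[loc(u,.022) for u in T([(276,51),(444,51.5),(437,250),(286,249)])])
print("rails",[loc(u,.014) for u in T([(475,47.5),(475,262)])])
print("jaw top L edge / R edge",[loc(u,.020) for u in T([(425+152/2,122/2),(425+137/2,122/2),(425+113/2,495/2),(425+136/2,495/2),(425+188/2,122/2),(425+163/2,498/2)])])
print("handle top ",[loc(u,.060) for u in T([(425+480/2,225/2),(425+455/2,417/2),(425+372/2,232/2),(425+350/2,400/2)])])
print("at z0 jaw low edge",[loc(u,.0) for u in T([(425+130/2,130/2),(425+113/2,490/2)])])
pz=np.array([0,.0115]);print("target",p[:2]+R@pz, "handle y")
# spacer foot underside/top position seen in hand
st=w["state"];print(st["position"])
E
```

```text
frame [ 0.4954 -0.1238 -0.126 ] [[-1.0, -1.4], [-2.3, 2.7], [0.8, -0.8], [3.4, 2.1]]
block [array([ 63.6, 128. ]), array([63.7, 26.6]), array([-57.8,  27.4]), array([-57.6, 127.9])]
rails [array([67.4,  6.8]), array([-67.5,   0.4])]
jaw top L edge / R edge [array([58.8, -8.5]), array([58.8, -3.9]), array([-56.4,  -2.4]), array([-56.3, -10.1]), array([ 58.9, -19.5]), array([-57.3, -19.2])]
handle top  [array([ 26.7, -92.6]), array([-25.9, -92.9]), array([ 24.7, -63. ]), array([-21.1, -62. ])]
at z0 jaw low edge [array([59.5, -5.5]), array([-58.2,  -5.9])]
target [ 0.4968 -0.1124] handle y
[ 0.4364 -0.0585  0.1993]
```

>>> servo_tool(steps=[0.0013,0,0,0,0.0333,0.0236,1,0,0,0,0,0.0333,0.0236,1,0,0,0,0,0.0333,0.0236,1,0,0,0,0,0.0333,0.0236,1,0,0,0,0,0.0333,0.0236,1,0,0,0,0.08,0,0,1,0,0,0,0.08,0,0,1,0,0,0,0.08,0,0,1])

```text
clock: 10.35
position: [0.497, -0.1141, 0.1024]
eef_rot: [[0.001, 0.992, -0.127], [-0.0, -0.127, -0.992], [-1.0, 0.001, -0.0]]
wrist_force: [0.2, 0.2, -1.7]
grip_width: 0.0175
```

>>> servo_tool(steps=[0,0,0,0,0,0,1,0,0,0,0,0,0,1,0,0,0,0,0,0,1,0,0,0,0,0,0,1,0,0,0,0,0,0,1,0,0,0,0,0,0,1,0,0,0,0,0,0,1,0,0,0,0,0,0,1])

```text
clock: 11.02
position: [0.4968, -0.114, 0.1039]
eef_rot: [[0.001, 0.992, -0.126], [-0.0, -0.126, -0.992], [-1.0, 0.001, 0.0]]
wrist_force: [0.3, 0.3, -1.2]
grip_width: 0.0178
```

```bash
python3 cap.py wrist w5; python3 cap.py side s5;python3 - <<'E'
import cv2
a=cv2.imread("pics/s5.png"); 
cv2.imwrite("pics/s5c.png",cv2.resize(a[150:330,390:600],None,fx=3.3,fy=3.3,interpolation=cv2.INTER_CUBIC))
E
```

```text
[ 0.49666312 -0.11391291  0.10371629] 11.0667 0.017623653825364755 [-0.45512805 -0.5334505   0.20952666] [ 0.61500093  0.1892476  -0.52100242  1.92394587  0.10805269  1.05502985
 -1.64901049]
[ 0.49656323 -0.11388123  0.10355502] 11.1167 0.017845630345065887 [ 0.91197166  1.10770456 -1.42170092] [ 0.6149905   0.18945358 -0.52101226  1.92409427  0.10808628  1.0549925
 -1.64895875]
```

View pics/w5.png

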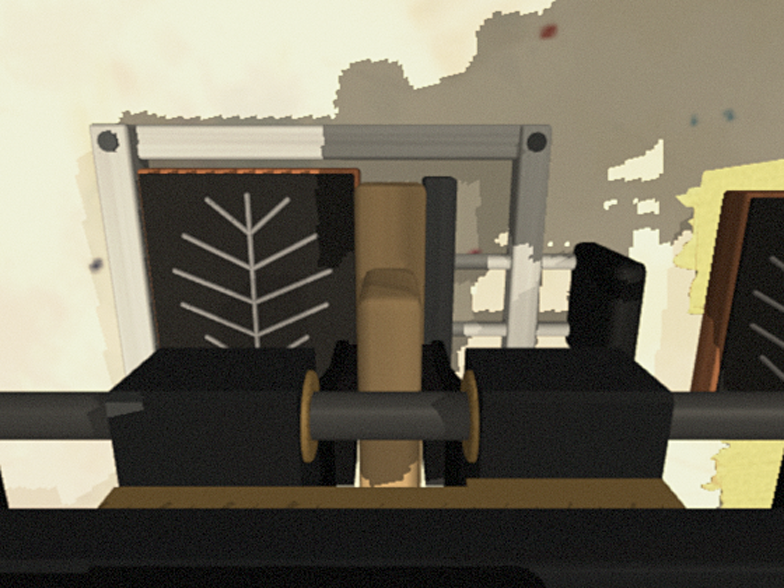

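View pics/s5c.png

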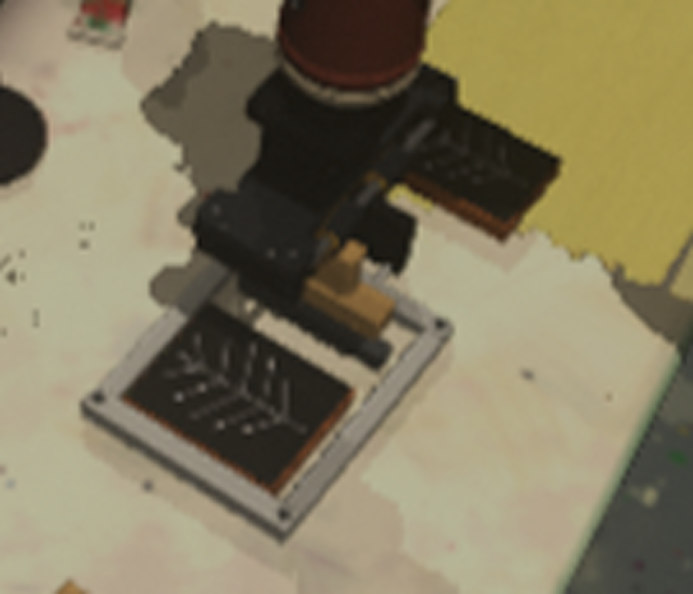

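>>> servo_tool(steps=[0,0,0,0.02,0,0.0012,1,0,0,0,0.03,0,0,1,0,0,0,0.03,0,0,1,0,0,0,0.02,0,0,1,0,0,0,0.014,0,0,1,0,0,0,0,0,0,1,0,0,0,0,0,0,1,0,0,0,0,0,0,1])

```text
clock: 11.78
position: [0.4968, -0.1143, 0.058]
eef_rot: [[0.0, 0.992, -0.126], [0.0, -0.126, -0.992], [-1.0, 0.0, -0.0]]
wrist_force: [0.3, -0.1, -0.5]
grip_width: 0.0178
```

```bash
python3 cap.py wrist w6
```

```text
[ 0.49690737 -0.11434193  0.05821253] 11.8333 0.017699862909763307 [ 0.43855124 -0.27042158 -0.59939648] [ 0.60066953  0.24828458 -0.51290492  1.96469303  0.14741669  0.9638204
 -1.68065006]
```

View pics/w6.png

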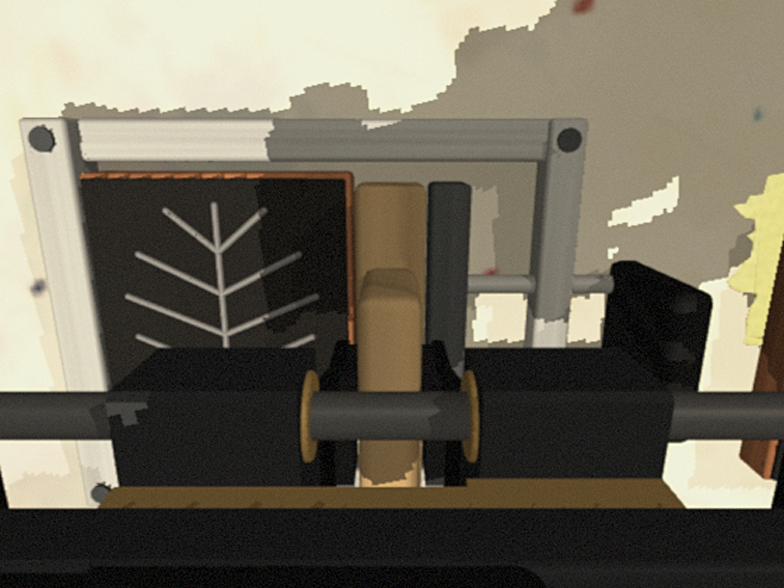

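>>> servo_tool(steps=[0,0,0,0.013,0,0,1,0,0,0,0.013,0,0,1,0,0,0,0.013,0,0,1,0,0,0,0.013,0,0,1,0,0,0,0.008,0,0,1,0,0,0,0.003,0,0,1,0,0,0,0,0,0,1,0,0,0,0,0,0,1])

```text
clock: 12.5
position: [0.4965, -0.1143, 0.0326]
eef_rot: [[-0.0, 0.992, -0.126], [0.0, -0.126, -0.992], [-1.0, -0.0, -0.0]]
wrist_force: [0.4, -0.1, -0.6]
grip_width: 0.0179
```

```bash
python3 cap.py wrist w7
```

```text
[ 0.49663758 -0.11432743  0.03271901] 12.55 0.017618334514096192 [-0.21781065  0.17846315 -0.66097201] [ 0.59029198  0.28456272 -0.50538868  1.98427299  0.17246293  0.9137857
 -1.70111215]
```

View pics/w7.png

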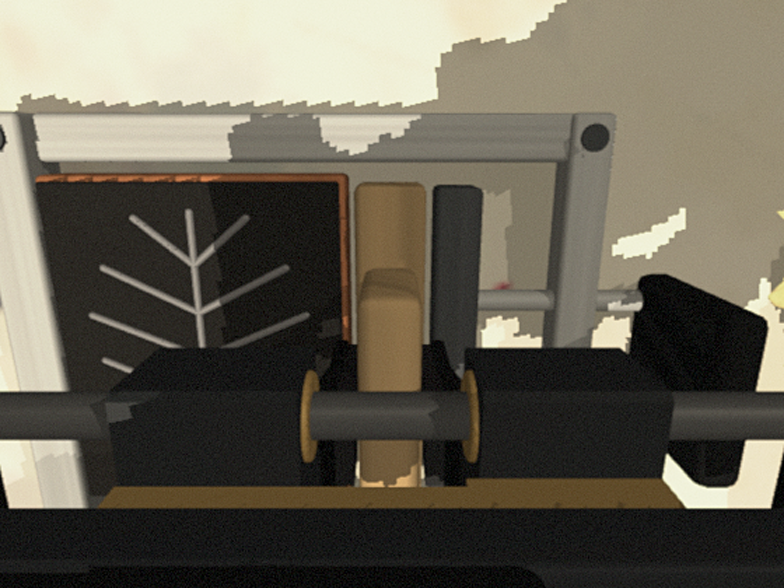

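>>> servo_tool(steps=[0,0,0,0.0015,0,0,1,0,0,0,0.0015,0,0,1,0,0,0,0,0,0,1,0,0,0,0,0,0,1,0,0,0,0,0,0,0.4,0,0,0,0,0,0,0.3,0,0,0,0,0,0,0.2,0,0,0,0,0,0,0])

```text
clock: 13.22
position: [0.4966, -0.1143, 0.0315]
eef_rot: [[0.0, 0.992, -0.126], [-0.0, -0.126, -0.992], [-1.0, 0.0, 0.0]]
wrist_force: [0.6, 0.0, 0.0]
grip_width: 0.0349
```

>>> servo_tool(steps=[0,0,0,0,0,0,0,0,0,0,0,0,0,0,0,0,0,-0.02,0,0,0,0,0,0,-0.04,0,0,0,0,0,0,-0.08,0,0,0,0,0,0,-0.08,0,0,0,0,0,0,-0.06,0,0,0,0,0,0,0,0,0,0])

```text
clock: 13.88
position: [0.4994, -0.1146, 0.1491]
eef_rot: [[0.008, 0.992, -0.126], [-0.002, -0.126, -0.992], [-1.0, 0.008, 0.001]]
wrist_force: [0.7, -0.2, -0.4]
grip_width: 0.0435
```

```bash
python3 cap.py wrist w8
```

```text
[ 0.49833762 -0.11458632  0.14664655] 13.9333 0.043335430462330106 [0.06278914 0.55890286 0.19239941] [ 0.62802648  0.14230675 -0.52622188  1.87759017  0.07992793  1.13654629
 -1.62436685]
```

View pics/w8.png

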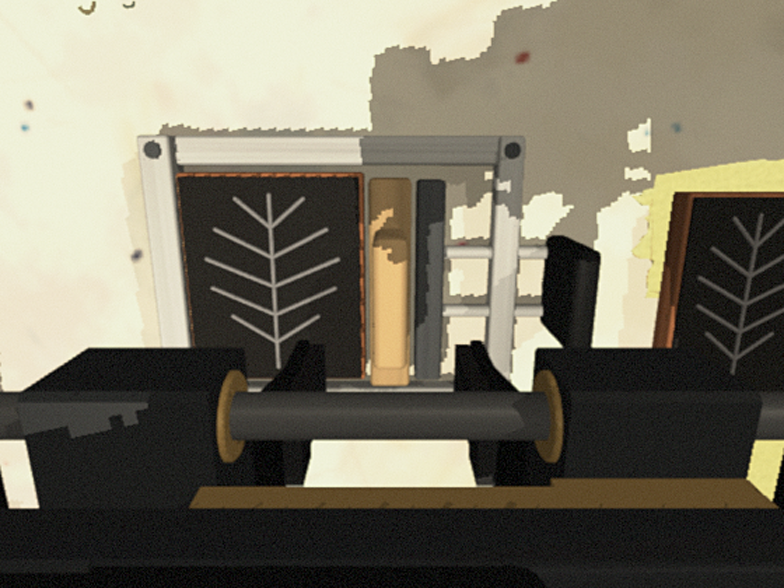

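>>> servo_tool(steps=[0,0,0,0,-0.021,0.04,-0.15,0,0,0,0,-0.021,0.04,-0.15,0,0,0,0,-0.021,0.04,-0.15,0,0,0,0,-0.021,0.04,-0.15,0,0,0,0,-0.021,0.04,-0.15,0,0,0,0,-0.021,0.04,-0.15,0,0,0,0,0,0,-0.15,0,0,0,0,0,0,-0.15])

```text
clock: 14.6
position: [0.4335, -0.2037, 0.1428]
eef_rot: [[-0.001, 0.992, -0.128], [0.0, -0.128, -0.992], [-1.0, -0.001, -0.0]]
wrist_force: [1.1, -0.5, -0.5]
grip_width: 0.05
```

>>> servo_tool(steps=[0,0,0,0,0,0,-0.15,0,0,0,0,0,0,-0.15,0,0,0,0,0,0,-0.15,0,0,0,0,0,0,-0.15,0,0,0,0,0,0,-0.15,0,0,0,0,0,0,-0.15,0,0,0,0,0,0,-0.15,0,0,0,0,0,0,-0.15])

```text
clock: 15.27
position: [0.4344, -0.2031, 0.1434]
eef_rot: [[-0.0, 0.992, -0.126], [0.0, -0.126, -0.992], [-1.0, -0.0, -0.0]]
wrist_force: [0.8, 0.7, -0.3]
grip_width: 0.0499
```

```bash
python3 cap.py wrist w9
```

```text
[ 0.43437516 -0.20316767  0.14334036] 15.3167 0.049811940714443344 [ 0.62891717 -0.01254685 -0.65855638] [ 0.7697552   0.07411729 -0.43919088  1.94979339  0.03483418  1.12499074
 -1.38061935]
```

View pics/w9.png

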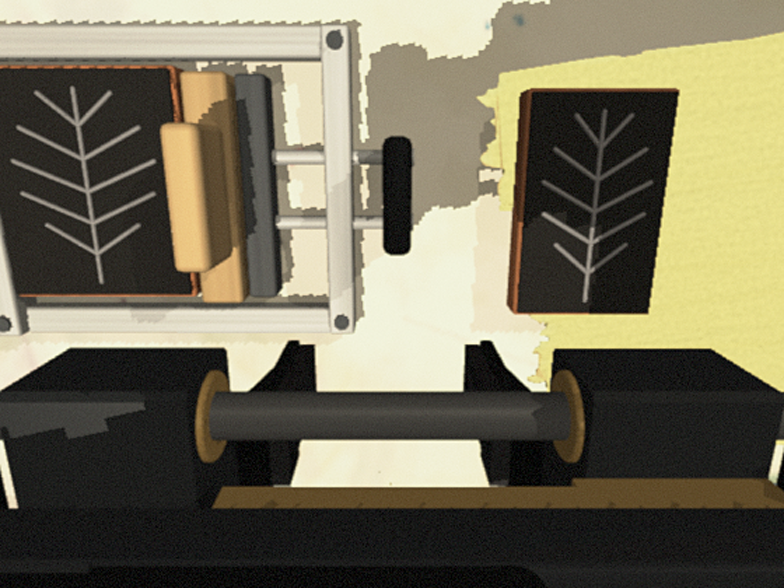

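```bash
python3 - <<'E'
from h import *
w=pickle.load(open("pics/w9.pkl","rb"));st=w["state"]
T=lambda a:crop((0,0),1.4,a)
for u in T([(397,137),(397,254),(397,196),(384,196),(411,196)]):
    q=ray(w,u,.06); print(q,(q-st["position"])@np.array(st["eef_rot"]))
E
```

```text
[ 0.512 -0.215  0.06 ] [0.0833 0.0785 0.0019]
[ 0.4583 -0.2084  0.06  ] [0.0833 0.0244 0.0021]
[ 0.4857 -0.2117  0.06  ] [0.0833 0.052  0.002 ]
[ 0.4865 -0.2057  0.06  ] [ 0.0833  0.052  -0.004 ]
[ 0.4849 -0.2182  0.06  ] [0.0833 0.052  0.0086]
```

>>> servo_tool(steps=[0,0,0,0,0.033,0.007,-0.15,0,0,0,0,0.033,0,-0.15,0,0,0,0,0.033,0,-0.15,0,0,0,0,0.031,0,-0.15,0,0,0,0.05,0,0,-0.15,0,0,0,0.05,0,0,-0.15,0,0,0,0,0,0,-0.15,0,0,0,0,0,0,-0.15])

```text
clock: 15.98
position: [0.4849, -0.2122, 0.1028]
eef_rot: [[-0.002, 0.992, -0.126], [0.001, -0.126, -0.992], [-1.0, -0.002, -0.001]]
wrist_force: [-0.1, 0.2, 0.4]
grip_width: 0.0502
```

```bash
python3 cap.py wrist w10
```

```text
[ 0.48559014 -0.21250888  0.10383389] 16.0333 0.04979329014827902 [ 0.41977764  0.04229521 -0.09433725] [ 0.72498516  0.22202636 -0.44248353  1.87964425  0.10785247  1.06352325
 -1.45780296]
```

View pics/w10.png

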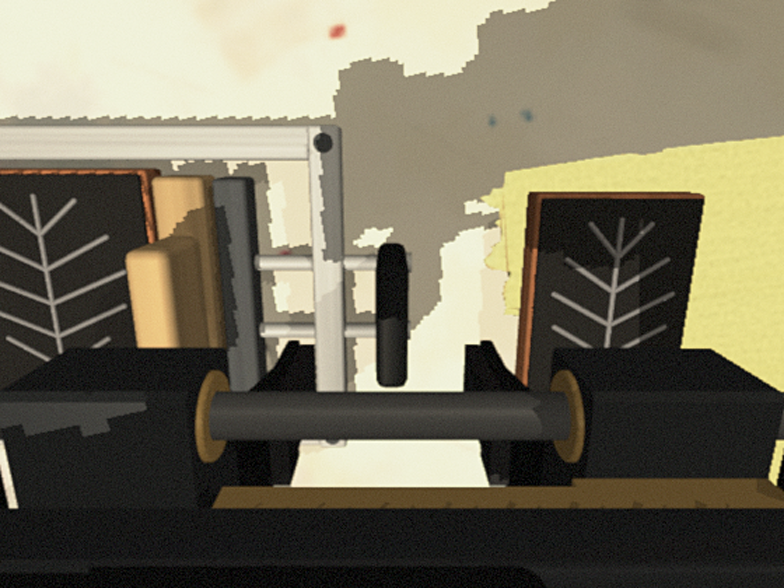

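Handle centred between the fingers (x≈391). Descend to about 29 mm and close.

>>> servo_tool(steps=[0,0,0,0.045,0,0,-0.15,0,0,0,0.045,0,0,-0.15,0,0,0,0.045,0,0,-0.15,0,0,0,0.04,0,0,-0.15,0,0,0,0.012,0,0,-0.15,0,0,0,0,0,0,0,0,0,0,0,0,0,0.3,0,0,0,0,0,0,0.6])

```text
clock: 16.7
position: [0.4866, -0.2129, 0.0301]
eef_rot: [[0.002, 0.992, -0.126], [-0.001, -0.126, -0.992], [-1.0, 0.002, 0.001]]
wrist_force: [0.3, 0.6, 0.4]
grip_width: 0.0373
```

>>> servo_tool(steps=[0,0,0,0,0,0,0.8,0,0,0,0,0,0,1,0,0,0,0,0,0,1,0,0,0,0,0,0,1,0,0,0,0,0,0,1,0,0,0,0,0,0,1,0,0,0,0,0,0,1,0,0,0,0,0,0,1])

```text
clock: 17.37
position: [0.4858, -0.2127, 0.029]
eef_rot: [[0.0, 0.992, -0.126], [-0.0, -0.126, -0.992], [-1.0, 0.0, 0.0]]
wrist_force: [-1.4, -0.5, 6.0]
grip_width: 0.0135
```

>>> servo_tool(steps=[0,0,0,0,0,-0.002,1,0,0,0,0,0,-0.002,1,0,0,0,0,0,-0.002,1,0,0,0,0,0,-0.002,1,0,0,0,0,0,-0.002,1,0,0,0,0,0,0,1,0,0,0,0,0,0,1,0,0,0,0,0,0,1])

```text
clock: 18.03
position: [0.4863, -0.2091, 0.029]
eef_rot: [[0.0, 0.992, -0.126], [-0.001, -0.126, -0.992], [-1.0, 0.001, 0.001]]
wrist_force: [-2.0, -1.8, 5.5]
grip_width: 0.0138
```

>>> servo_tool(steps=[0,0,0,0,0,-0.002,1,0,0,0,0,0,-0.002,1,0,0,0,0,0,0,1,0,0,0,0,0,0,1,0,0,0,0,0,0,1,0,0,0,0,0,0,1,0,0,0,0,0,0,1,0,0,0,0,0,0,1])

```text
clock: 18.7
position: [0.4865, -0.2075, 0.029]
eef_rot: [[0.0, 0.992, -0.126], [-0.001, -0.126, -0.992], [-1.0, 0.001, 0.001]]
wrist_force: [-0.7, -1.5, 5.4]
grip_width: 0.0136
```

>>> servo_tool(steps=[0,0,0,0,0,-0.002,1,0,0,0,0,0,0,1,0,0,0,0,0,0,1,0,0,0,0,0,0,1,0,0,0,0,0,0,1,0,0,0,0,0,0,1,0,0,0,0,0,0,1,0,0,0,0,0,0,1])

```text
clock: 19.37
position: [0.4866, -0.2068, 0.029]
eef_rot: [[0.0, 0.992, -0.127], [-0.001, -0.127, -0.992], [-1.0, 0.001, 0.001]]
wrist_force: [-1.1, -2.0, 4.4]
grip_width: 0.0139
```

>>> servo_tool(steps=[0,0,0,0,0,-0.002,1,0,0,0,0,0,0,1,0,0,0,0,0,0,1,0,0,0,0,0,0,1,0,0,0,0,0,-0.002,1,0,0,0,0,0,0,1,0,0,0,0,0,0,1,0,0,0,0,0,0,1])

```text
clock: 20.03
position: [0.4867, -0.2059, 0.029]
eef_rot: [[0.001, 0.992, -0.127], [-0.001, -0.127, -0.992], [-1.0, 0.001, 0.001]]
wrist_force: [-1.9, -4.8, 5.2]
grip_width: 0.014
```

```bash
python3 cap.py wrist w11
```

```text
[ 0.48672226 -0.20592613  0.02899851] 20.0833 0.01360932287495158 [-2.21832496 -5.51933161  5.66557054] [ 0.69395195  0.31382271 -0.43143775  1.94667802  0.16540916  0.91390438
 -1.51836311]
```

View pics/w11.png

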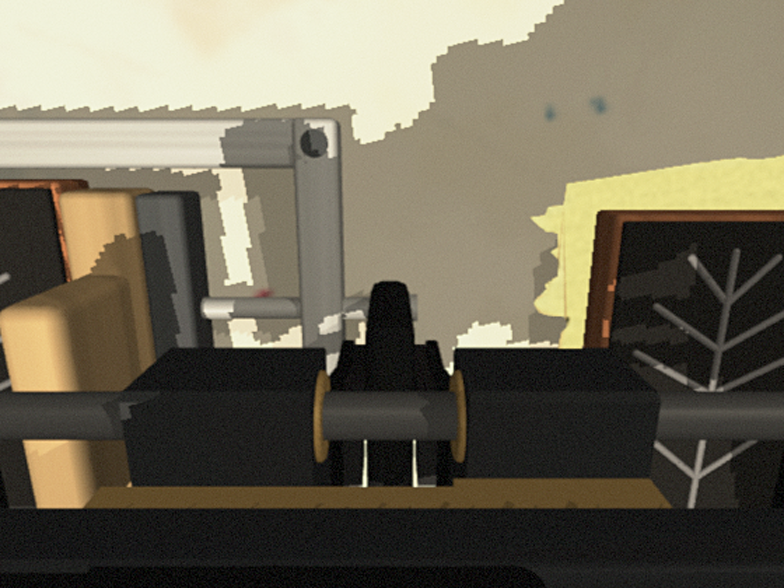

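>>> servo_tool(steps=[0,0,0,0,0,-0.002,1,0,0,0,0,0,0,1,0,0,0,0,0,0,1,0,0,0,0,0,-0.002,1,0,0,0,0,0,0,1,0,0,0,0,0,0,1,0,0,0,0,0,0,1,0,0,0,0,0,0,1])

```text
clock: 20.75
position: [0.4867, -0.2059, 0.029]
eef_rot: [[0.001, 0.992, -0.128], [-0.003, -0.128, -0.992], [-1.0, 0.001, 0.003]]
wrist_force: [-2.1, -9.8, 4.1]
grip_width: 0.0139
```

>>> servo_tool(steps=[0,0,0,0,0,-0.002,1,0,0,0,0,0,0,1,0,0,0,0,0,0,1,0,0,0,0,0,0,1,0,0,0,0,0,0,1,0,0,0,0,0,0,1,0,0,0,0,0,0,1,0,0,0,0,0,0,1])

```text
clock: 21.42
position: [0.4867, -0.2058, 0.029]
eef_rot: [[0.001, 0.992, -0.129], [-0.004, -0.129, -0.992], [-1.0, 0.001, 0.004]]
wrist_force: [-1.8, -13.4, 2.1]
grip_width: 0.014
```

>>> servo_tool(steps=[0,0,0,0,0,-0.002,1,0,0,0,0,0,0,1,0,0,0,0,0,0,1,0,0,0,0,0,0.002,1,0,0,0,0,0,0.002,1,0,0,0,0,0,0.002,1,0,0,0,0,0,0,1,0,0,0,0,0,0,1])

```text
clock: 22.08
position: [0.4867, -0.2059, 0.029]
eef_rot: [[0.001, 0.992, -0.128], [-0.002, -0.128, -0.992], [-1.0, 0.001, 0.002]]
wrist_force: [-1.9, -7.0, 4.1]
grip_width: 0.014
```

>>> servo_tool(steps=[0,0,0,0,0,0,0.6,0,0,0,0,0,0,0.4,0,0,0,0,0,0,0.2,0,0,0,0,0,0,0,0,0,0,0,0,0,-0.15,0,0,0,0,0,0,-0.15,0,0,0,0,0,0,-0.15,0,0,0,0,0,0,-0.15])

```text
clock: 22.75
position: [0.4867, -0.2036, 0.0285]
eef_rot: [[-0.0, 0.992, -0.126], [0.0, -0.126, -0.992], [-1.0, -0.0, -0.0]]
wrist_force: [0.5, -0.5, 0.1]
grip_width: 0.0489
```

>>> servo_tool(steps=[0,0,0,-0.02,0,0,-0.15,0,0,0,-0.05,0,0,-0.15,0,0,0,-0.08,0,0,-0.15,0,0,0,-0.08,0,0,-0.15,0,0,0,-0.08,-0.04,-0.02,-0.15,0,0,0,-0.08,-0.04,-0.02,-0.15,0,0,0,-0.04,-0.04,-0.02,-0.15,0,0,0,0,-0.04,0,-0.15])

```text
clock: 23.42
position: [0.428, -0.1706, 0.2053]
eef_rot: [[0.006, 0.992, -0.124], [-0.003, -0.124, -0.992], [-1.0, 0.007, 0.002]]
wrist_force: [0.5, -0.8, -0.0]
grip_width: 0.0503
```

>>> servo_tool(steps=[0,0,0,0,0,0,-0.15,0,0,0,0,0,0,-0.15,0,0,0,0,0,0,-0.15,0,0,0,0,0,0,-0.15,0,0,0,0,0,0,-0.15,0,0,0,0,0,0,-0.15,0,0,0,0,0,0,-0.15,0,0,0,0,0,0,-0.15])

```text
clock: 24.08
position: [0.4263, -0.1719, 0.2003]
eef_rot: [[-0.0, 0.992, -0.126], [0.0, -0.126, -0.992], [-1.0, -0.0, -0.0]]
wrist_force: [-0.7, 0.0, -0.1]
grip_width: 0.05
```

```bash
python3 cap.py wrist w12; python3 cap.py top t12; python3 cap.py side s12
```

```text
[ 0.42633545 -0.17189245  0.2004064 ] 24.1333 0.04999652359133538 [0.83536768 0.38408193 0.31754773] [ 0.75616384 -0.01939364 -0.45863277  1.91605573 -0.00935343  1.24326094
 -1.39655258]
[ 0.4263018  -0.1718911   0.20043102] 24.1833 0.0499142056890311 [-0.30016445  0.23309954  0.32951867] [ 0.7561696  -0.01954299 -0.45864888  1.9161382  -0.00932562  1.24324851
 -1.39654351]
[ 0.42629327 -0.17190055  0.20049093] 24.2333 0.05013730386182483 [-0.51691841  0.61955979 -0.96382673] [ 0.75622789 -0.01968225 -0.45867198  1.91613736 -0.0093468   1.2432762
 -1.39653751]
```

View pics/w12.png

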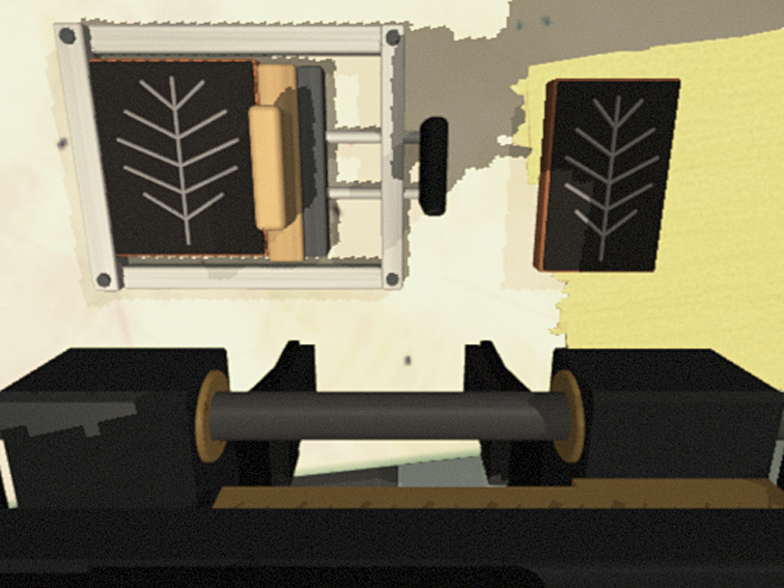

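View pics/s12.png

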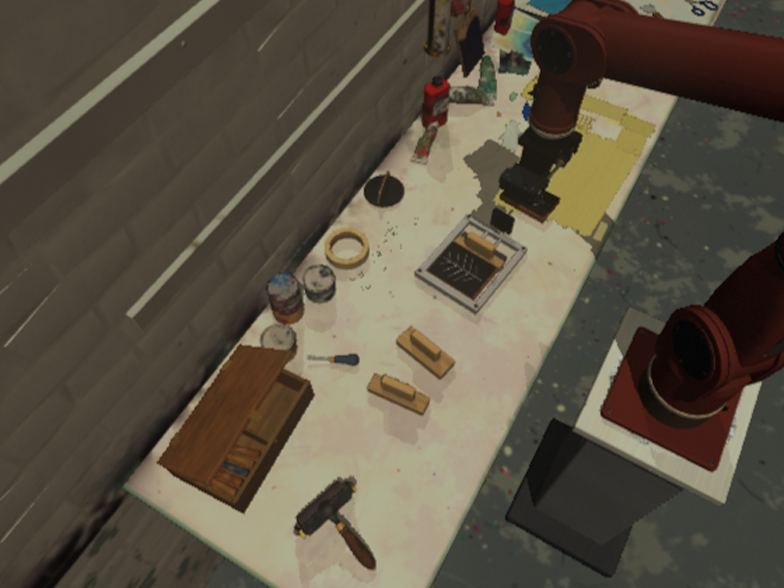

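```bash
python3 - <<'E'
from h import *
w=pickle.load(open("pics/w12.pkl","rb"))
T=lambda a:crop((0,0),1.4,a)
p=[.4954,-.1238,-.126];a=p[2];R=np.array([[np.cos(a),-np.sin(a)],[np.sin(a),np.cos(a)]])
loc=lambda u,z:((ray(w,u,z)[:2]-p[:2])@R*1e3).round(1)
print("rib",[loc(u,.062) for u in T([(251,106),(279,106),(287,229),(259,229)])])
print("foot",[loc(u,.022) for u in T([(297,65),(303,260),(275,262)])])
print("block",[loc(u,.022) for u in T([(90,61),(257,61),(267,253),(117,256)])])
print("frame end bar inner/fixed",[loc(u,.016) for u in T([(386,55),(383,268)])],[loc(u,.02) for u in T([(91,54),(119,267)])])
print("handle",[loc(u,.06) for u in T([(434,117),(434,215)])])
E
```

```text
rib [array([33.6, 21.1]), array([33.6,  5.7]), array([-34.1,   4.9]), array([-34.1,  21.2])]
foot [array([60.3,  1.5]), array([-60.8,   3.2]), array([-62.2,  22.1])]
block [array([ 62.7, 127.4]), array([62.6, 25.8]), array([-56. ,  27.1]), array([-58. , 127.7])]
frame end bar inner/fixed [array([ 66.9, -52.7]), array([-67.6, -50.3])] [array([ 66.9, 127.2]), array([-66. , 128.5])]
handle [array([ 27.9, -79.5]), array([-26.2, -80.7])]
```

```bash
python3 -c "
from bench import job;print(job.job_done())"
```

```text
the job is handed in; nothing more can be done
None
```

The block in the frame is the 104 mm one, so I laid the 24 mm spacer flat in the gap and clamped it. I handed the job in at about 24 s of the 53 s allowed; no verdict is reported.

- **Placing:** I gripped the spacer by its rib, lowered it until it stood on the worktop, and only then opened the fingers.
- **Clamping:** I pushed the jaw by its handle. It moved about 6.8 mm, then stopped dead: three more 0.8 mm steps raised the push force from about 5 N to 13 N with no movement.
- **Last picture:** the spacer centre is at about x = 0, y = 13 to 14 mm in the frame, lying flat. The block is about 3 mm off the middle line, at y of about 77 to 78 mm. Block, spacer and jaw touch, and the jaw face is at about y = 2 mm, which is about 8 mm of travel.
- **Other things:** by eye, the spare block, the other two spacers, the baren, brayer, gouge and tape are where they were, and the arm is clear of everything.

**Disagreement:** the wrist camera measured some known lengths 1 to 3% short. The block came out about 101 mm instead of 104 mm, and fixed-end points read 1.5 to 3 mm low in y. The positions above are good to about 2 mm, and the jaw travel comes from the pictures and the arm's motion, not a joint reading.

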